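Put the sewing notions back in their trays

TASK

The cutting is done: put the five loose pieces on the cutting mat away, two slim thread spools, one fat thread cop and two steel pattern weights, each in the tray that already holds its own sort. Set them down gently, standing upright on the tray's floor, not dropped and not on top of one another. Leave the pincushion and the roll of masking tape where they are.

Things in the scene. Friction and masses are not known exactly. Their poses are not given: they have to be found in the camera images.
- spool_a: Slim spool of undyed sewing thread, white end discs, standing upright: diameter 28 mm, 60 mm high, about 35 g. Origin: centre of its underside, z up its axis. The two spools are alike.
- spool_b: Slim spool of undyed sewing thread, white end discs, standing upright: diameter 28 mm, 60 mm high, about 35 g. Origin: centre of its underside, z up its axis. The two spools are alike.
- cop: Fat overlock-thread cop of the same undyed thread, without end discs, standing upright: diameter 46 mm, wound part 64 mm high, a card tube of diameter 18 mm stands 6 mm out of the top (70 mm over all); about 90 g. Origin: centre of its underside, z up its axis.
- weight_a: Turned steel pattern weight: disc of diameter 50 mm, 18 mm high, with a straight grip knob of diameter 22 mm on its middle, 46 mm high over all, about 330 g. Origin: centre of its underside, z up its axis. The two weights are alike.
- weight_b: Turned steel pattern weight: disc of diameter 50 mm, 18 mm high, with a straight grip knob of diameter 22 mm on its middle, 46 mm high over all, about 330 g. Origin: centre of its underside, z up its axis. The two weights are alike.
- tray_spools: Fixed open plywood tray, 150 (x) by 140 (y) by 28 mm high, walls 6, floor 5 mm thick. Two slim thread spools stand at x +40, y +-32 mm; the -x half is free (room for two pieces at x -34, y +-32 mm). Blank brass label frame on the -x wall. Origin: centre of its underside, z up; x from label to stocked half. The three trays are alike but for what they hold, and change places; yaw within 0.2 rad.
- tray_cops: Fixed open plywood tray, 150 (x) by 140 (y) by 28 mm high, walls 6, floor 5 mm thick. Two fat thread cops stand at x +40, y +-32 mm; the -x half is free (room for two pieces at x -34, y +-32 mm). Blank brass label frame on the -x wall. Origin: centre of its underside, z up; x from label to stocked half. The three trays are alike but for what they hold, and change places; yaw within 0.2 rad.
- tray_weights: Fixed open plywood tray, 150 (x) by 140 (y) by 28 mm high, walls 6, floor 5 mm thick. Two steel pattern weights stand at x +40, y +-32 mm; the -x half is free (room for two pieces at x -34, y +-32 mm). Blank brass label frame on the -x wall. Origin: centre of its underside, z up; x from label to stocked half. The three trays are alike but for what they hold, and change places; yaw within 0.2 rad.
- pincushion: Blue domed pincushion with white-headed pins on a dark wooden foot, diameter 60 mm, 45 mm high over the pins, among the loose pieces; to be left alone. Origin: centre of its underside.
- masking_tape: Flat-lying roll of beige masking tape, diameter 58 mm, hole 28 mm, 24 mm high, among the loose pieces; to be left alone. Origin: centre of its underside.
There are look-alikes about, which are no part of the job. Leave any pink or turquoise look-alike of the cop alone.

How it is judged:
At the end, for the whole second after the job is handed in: Both spools, the cop and both weights stand upright (within 0.12 rad) on the floor of the tray of their own sort, wholly inside its walls (underside 1 to 10 mm above the tray's underside), released and at rest (x of spool_a in the frame of tray_spools between -0.058 and 0.058 m and y of spool_a in the frame of tray_spools between -0.053 and 0.053 m and z of spool_a in the frame of tray_spools between 0.001 and 0.01 m and angle between each of spool_a, spool_b, cop, weight_a, weight_b's own z axis and vertical below 0.12 rad and linear speed of each of spool_a, spool_b, cop, weight_a, weight_b below 0.02 m/s and angular speed of each of spool_a, spool_b, cop, weight_a, weight_b below 0.2 rad/s and x of spool_b in the frame of tray_spools between -0.058 and 0.058 m and y of spool_b in the frame of tray_spools between -0.053 and 0.053 m and z of spool_b in the frame of tray_spools between 0.001 and 0.01 m and x of cop in the frame of tray_cops between -0.049 and 0.049 m and y of cop in the frame of tray_cops between -0.044 and 0.044 m and z of cop in the frame of tray_cops between 0.001 and 0.01 m and x of weight_a in the frame of tray_weights between -0.047 and 0.047 m and y of weight_a in the frame of tray_weights between -0.042 and 0.042 m and z of weight_a in the frame of tray_weights between 0.001 and 0.01 m and x of weight_b in the frame of tray_weights between -0.047 and 0.047 m and y of weight_b in the frame of tray_weights between -0.042 and 0.042 m and z of weight_b in the frame of tray_weights between 0.001 and 0.01 m); the robot touches nothing.
It fails at once if a piece is dropped (one of the five is moving faster than 0.6 m/s with its underside less than 20 mm above the table) ((height (world z) of spool_a below 0.02 m and linear speed of spool_a above 0.6 m/s) or (height (world z) of spool_b below 0.02 m and linear speed of spool_b above 0.6 m/s) or (height (world z) of cop below 0.02 m and linear speed of cop above 0.6 m/s) or (height (world z) of weight_a below 0.02 m and linear speed of weight_a above 0.6 m/s) or (height (world z) of weight_b below 0.02 m and linear speed of weight_b above 0.6 m/s)).
It fails at once if the pincushion is shifted by more than 30 mm (distance of pincushion from where it was at the start of the episode above 0.03 m).
It fails at once if the roll of masking tape is shifted by more than 30 mm (distance of masking_tape from where it was at the start of the episode above 0.03 m).
It also fails if it takes over 128 s, if anything falls off the work surface, if the arm or the gripper's body presses on something with over 40 N, if the wrist force passes 120 N, or if a joint passes its speed limit or range.

ROBOT

A 6-joint arm with a two-finger parallel gripper is mounted at the origin on the work surface. World frame = base frame: x ahead of the robot, y to its left, z up, the work surface at z = 0. Lengths are in m, angles in rad, forces in N, time in s.
With the tool pointing down it reaches from about 0.3 to 0.875 m from the base axis. Payload 6.4 kg.
Tool frame: the origin (TCP) lies between the finger pads; the fingertips stand 25 mm ahead of it and the grasp point (between the pads) lies 6 mm ahead of it; z points along the fingers, y is the line along which they close (so a half turn about z gives the same grasp; the last joint's range is limited). The gripper opens to 85 mm and grips with 20 to 120 N. Pads are 22 mm wide; open, the fingers measure 114 mm over their backs; the gripper's body (76 mm by 85 mm) begins 54 mm behind the grasp point. The pads swing forward as they close: fully open they stand 13 mm farther back than shut.
Start: joints at [1.069, 0.181, 1.607, -0, 1.354, -0.206], TCP at [0.168, 0.55, 0.256] pointing down, gripper open.
Joint ranges: [-2.99, 2.99], [-0.89, 2.07], [0.3, 2.58], [-1.14, 4.28], [0, 2.63], [-3.12, 3.12]. Speed limits (rad/s): [2.57, 2.57, 3.01, 3.14, 3.14, 3.14].

INTERFACE

Orientations are given as a unit quaternion [w, x, y, z].
In Python, from bench import ctrl gives the robot as it stands.
- The arm moves only by the tool servo_tool, never from a script. Its argument "series" is text: rows parted by semicolons, each of 7 numbers parted by spaces: the gripper command: -1 is fully open, 1 is shut, values between are in proportion, then the shift along the tool's x, y, z in m, then the turn, a rotation vector about the tool's x, y, z in degrees. A call has 1 to 12 rows; each row is the pose to reach, as a shift and turn from the pose commanded when the call began, along the tool's axes at that moment; what a row does not reach only later rows make up. A row lasts 1/12 s, in which the tool goes at most 41.7 mm and 7.16 degrees, less where a joint would pass 70% of its speed; a pose out of reach is approached as far as the arm can. A call with a gripper value outside its range is refused whole. The fingers move at their own pace and stop on an object; the grip force is fixed at half the most. Time passes only in rows, so rows that repeat a pose let the fingers close. It gives the time, the measured TCP pose, the force, the opening and the grip force at its end, in the units of the state.
- ctrl.get_obs(): the state, without advancing time (a new reading comes with each control period).
- ctrl.camera(name): name is "scene" or "top"; returns a dict with "img" (384x512x3 uint8, red, green, blue), "z_map" (384x512 float32, m along the optical axis (not along the pixel's ray), 0 where there is no reading), "fovy" (degrees; the focal length in pixels is half the picture's height over the tangent of half this angle, whatever the lens; pixels are square), "cx", "cy" (the principal point, pixels), "extrinsics" (4x4, takes a point from camera to world coordinates). Camera axes: x right, y down, z forward; pixel columns grow to the right and rows downward; lengths in m; the calibration is good to about 2 mm. A picture is of the moment at which its call begins.
- ctrl.hand_in(): hands the job in; it is judged then, once.
The state is a dict: "time_s": time; "q": joint angles; "dq": joint speeds; "joint_efforts": joint torques, N m; "eef_pos": TCP position; "eef_rot": TCP orientation; "wrist_force": force on the tool from outside, world axes, zero at the start; "torque": the same for the moment, N m; "opening": opening from 0.0 (shut) to 1.0 (fully open); "grasp_force": force on a finger pad.
Only numpy, scipy, OpenCV 4.12 (cv2) and the standard library are available. Lean on these libraries where they do the work, as an engineer would, in place of code of your own. Each camera call takes 0.05 s, during which the arm holds its last target. There are 200 camera calls.

## Working session

There is one attempt and no reset: what is moved stays moved. The work goes in short steps, Python scripts to look and compute and a tool call to move; the robot and the scene stay as the last step left them, time stands still between calls to the robot, and variables do not carry over. Pictures are saved under pics/ and viewed, at most 14 in all, crops included, and the job is handed in when it is done.

Besides the shell and the picture viewer there is one more tool, called as name(argument=value, ...), one argument or row to a line, values as JSON. servo_tool: Moves the arm, as the interface text tells. Its arguments: {"type":"object","properties":{"series":{"type":"string"}},"required":["series"]}

```bash
mkdir -p pics
cat > h.py <<'E'
import numpy as np, cv2
from bench import ctrl
def shot(name):
    c=ctrl.camera(name); h=c['img'].shape[0]
    c['f']=h/2/np.tan(np.radians(c['fovy'])/2); return c
def cloud(c):
    z=c['z_map']; v,u=np.indices(z.shape)
    P=np.stack([(u-c['cx'])/c['f']*z,(v-c['cy'])/c['f']*z,z],-1)
    E=np.array(c['extrinsics']); W=P@E[:3,:3].T+E[:3,3]; W[z==0]=np.nan; return W
E
python3 - <<'E'
from h import *
for n in('top','scene'):
    c=shot(n); np.savez(n+'0.npz',img=c['img'],W=cloud(c)); print(n,c['fovy'],np.round(c['extrinsics'],3).tolist())
    cv2.imwrite(f'pics/{n}0.png',cv2.resize(c['img'][:,:,::-1],(800,600)))
o=ctrl.get_obs();print(o['eef_pos'],o['eef_rot'],o['opening'],o['time_s'])
E
```

```text
top 47.7483407864458 [[-0.013, -0.999, 0.038, 0.488], [-1.0, 0.013, -0.01, 0.006], [0.009, -0.039, -0.999, 1.048], [0.0, 0.0, 0.0, 1.0]]
scene 48.01899351138181 [[-0.441, 0.669, -0.598, 1.101], [0.898, 0.335, -0.286, 0.285], [0.009, -0.663, -0.749, 0.73], [0.0, 0.0, 0.0, 1.0]]
[0.16738569 0.54961488 0.25546126] [-2.76754340e-04  1.47366046e-01  9.89081701e-01 -7.48553846e-04] 1.0018638739346741 0.1
```

View pics/top0.png

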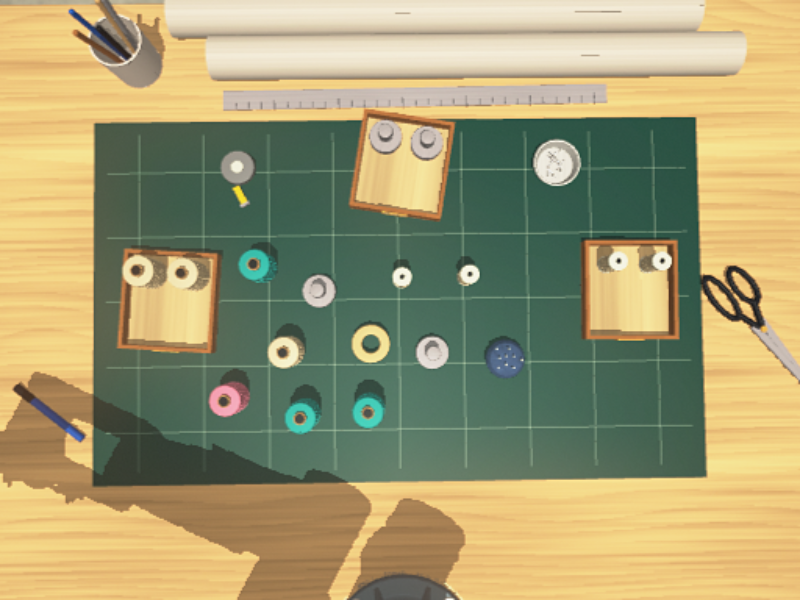

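View pics/scene0.png

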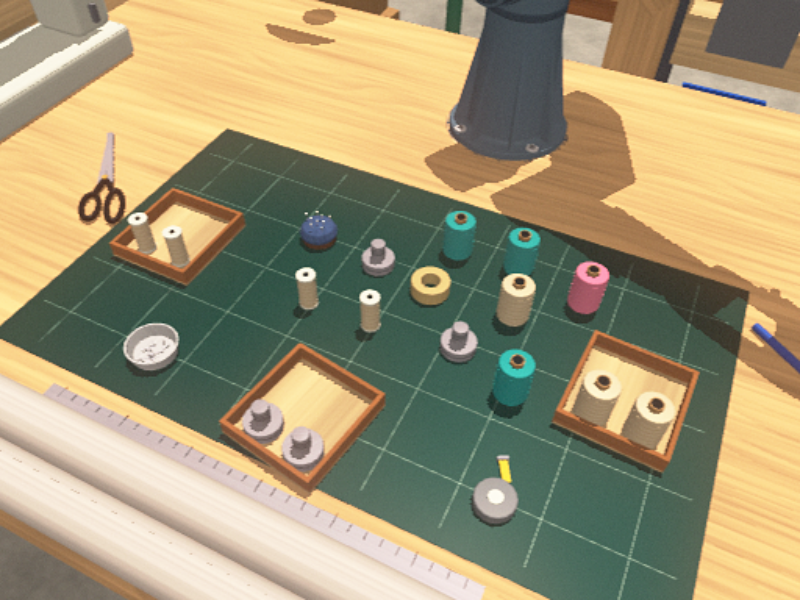

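The top view shows the loose spools at (402,276) and (469,273), the cop at (286,352) and the weights at (318,290) and (432,351). The trays are cops (168,300), weights (402,163) and spools (631,289). Tape is at (371,343), the pincushion at (505,357) and the coloured look-alikes stand around the cop.

```bash
cat > m.py <<'E'
from h import *
def run(f,names=None):
    d=np.load(f); W=d['W']
    S={'spool1':(402,276,.06),'spool2':(469,273,.06),'cop':(286,352,.064),'w1':(318,290,.046),'w2':(432,351,.046),
     'tape':(371,343,.024),'pin':(505,357,.038),'teal1':(256,263,.064),'teal2':(300,417,.064),'teal3':(369,411,.064),'pink':(228,400,.064)}
    for n,(u,v,h) in S.items():
        u,v=int(u*.64),int(v*.64); r=22
        w=W[v-r:v+r,u-r:u+r]; m=(np.abs(w[...,2]-h)<.009)
        k,l,st,_=cv2.connectedComponentsWithStats(m.astype('uint8')); 
        i=min(range(1,k),key=lambda i:min(np.hypot(*(np.argwhere(l==i)-r).T))+ (99 if st[i,4]<8 else 0))
        p=w[l==i]; (c,rad)=cv2.minEnclosingCircle(p[:,:2].astype('float32'))
        print(n,'mean',np.round(p.mean(0),4),'circ',np.round(c,4),'dia',round(2*rad,4),len(p))
    for n,(u,v) in {'tcops':(168,300),'tweights':(402,163),'tspools':(631,289)}.items():
        u,v=int(u*.64),int(v*.64); r=44
        w=W[max(0,v-r):v+r,u-r:u+r]; p=w[(np.abs(w[...,2]-.028)<.006)]
        # keep mode: drop points away from tray
        md=np.median(p[:,:2],0); p=p[np.linalg.norm(p[:,:2]-md,axis=1)<.11]
        (c,s,a)=cv2.minAreaRect((p[:,:2]*1000).astype('float32')); print(n,np.round(c,1),np.round(s,1),a,len(p))
if __name__=='__main__': 
    run('top0.npz')
    W=np.load('top0.npz')['W']; print(W[230,200],W[200,400])
E
python3 m.py
```

```text
spool1 mean [ 0.559  -0.0045  0.0611] circ [ 0.559  -0.0045] dia 0.0274 112
spool2 mean [ 0.5612 -0.1035  0.0606] circ [ 0.5613 -0.1035] dia 0.0271 115
cop mean [0.4511 0.1677 0.0652] circ [0.451 0.169] dia 0.0466 323
w1 mean [0.5417 0.121  0.0457] circ [0.5419 0.1215] dia 0.022 74
w2 mean [ 0.4466 -0.049   0.0462] circ [ 0.4462 -0.0493] dia 0.0224 75
tape mean [0.4611 0.0438 0.0245] circ [0.461 0.044] dia 0.0577 358
pin mean [ 0.436  -0.1594  0.0337] circ [ 0.4358 -0.1588] dia 0.0515 318
teal1 mean [0.5786 0.2091 0.0649] circ [0.5793 0.2102] dia 0.0464 323
teal2 mean [0.3572 0.144  0.065 ] circ [0.3566 0.1448] dia 0.0459 329
teal3 mean [0.3639 0.0472 0.0655] circ [0.3633 0.0472] dia 0.0461 322
pink mean [0.3835 0.2521 0.0652] circ [0.3827 0.2533] dia 0.047 336
tcops [529.  347.7] [142.2 151.9] 86.02046203613281 771
tweights [732.9  -7. ] [140.2 153.1] 80.58718872070312 991
tspools [ 537.1 -351.6] [141.8 150.4] 89.59696960449219 739
[0.43681981 0.13395406 0.00212711] [ 0.50265187 -0.34928264  0.00402178]
```

servo_tool(
  series="-1 -0.3824 -0.2818 0.0755 0 0 -16.95;-1 -0.3824 -0.2818 0.0755 0 0 -16.95;-1 -0.3824 -0.2818 0.0755 0 0 -16.95;-1 -0.3824 -0.2818 0.0755 0 0 -16.95;-1 -0.3824 -0.2818 0.0755 0 0 -16.95;-1 -0.3824 -0.2818 0.0755 0 0 -16.95;-1 -0.3824 -0.2818 0.0755 0 0 -16.95;-1 -0.3824 -0.2818 0.0755 0 0 -16.95;-1 -0.3824 -0.2818 0.0755 0 0 -16.95;-1 -0.3824 -0.2818 0.0755 0 0 -16.95;-1 -0.3824 -0.2818 0.0755 0 0 -16.95;-1 -0.3824 -0.2818 0.0755 0 0 -16.95",
)

```text
time_s: 1.1
eef_pos: [0.4526, 0.166, 0.1802]
eef_rot: [-0.0, 0.001, 1.0, -0.0]
wrist_force: [0.4, -0.1, 0.4]
opening: 1.0
grasp_force: 0.0
```

servo_tool(
  series="-1 0 0 0.03 0 0 0;-1 0 0 0.06 0 0 0;-1 0 0 0.09 0 0 0;-1 0 0 0.11 0 0 0;-1 0 0 0.122 0 0 0;-1 0 0 0.122 0 0 0;-1 0 0 0.122 0 0 0;0.6 0 0 0.122 0 0 0;1 0 0 0.122 0 0 0;1 0 0 0.122 0 0 0;1 0 0 0.122 0 0 0;1 0 0 0.122 0 0 0",
)

```text
time_s: 2.1
eef_pos: [0.4522, 0.1692, 0.0602]
eef_rot: [0.001, -0.0, 1.0, 0.0]
wrist_force: [-1.1, 0.2, 5.7]
opening: 0.521
grasp_force: 60.6
```

servo_tool(
  series="1 0 0 0 0 0 0;1 0 0 0 0 0 0;1 0 0 0 0 0 0;1 0 0 0 0 0 0",
)

```text
time_s: 2.43
eef_pos: [0.4522, 0.1692, 0.0602]
eef_rot: [0.001, -0.0, 1.0, 0.0]
wrist_force: [-0.5, -1.0, 6.5]
opening: 0.525
grasp_force: 60.6
```

servo_tool(
  series="1 0 0 -0.02 0 0 0;1 0 0 -0.05 0 0 0;1 0 0 -0.08 0 0 0;1 0 0 -0.11 0 0 0;1 -0.009 0.036 -0.11 0 0 0;1 -0.018 0.072 -0.11 0 0 0;1 -0.027 0.108 -0.11 0 0 0;1 -0.035 0.144 -0.11 0 0 0;1 -0.041 0.17 -0.11 0 0 0;1 -0.044 0.1815 -0.11 0 0 0;1 -0.044 0.1815 -0.11 0 0 0;1 -0.044 0.1815 -0.11 0 0 0",
)

```text
time_s: 3.43
eef_pos: [0.4948, 0.3502, 0.1686]
eef_rot: [-0.0, -0.001, 1.0, -0.0]
wrist_force: [0.2, 0.3, -0.9]
opening: 0.519
grasp_force: 61.6
```

Run:
```python
from h import *
c=shot('scene'); cv2.imwrite('pics/s1.png',c['img'][:,:,::-1])
o=ctrl.get_obs();print(o['eef_pos'],o['opening'],o['wrist_force'])
```

```text
[0.49479109 0.34951641 0.16851546] 0.5216021606748531 [-0.31900286 -0.42895427 -0.88120087]
```

View pics/s1.png

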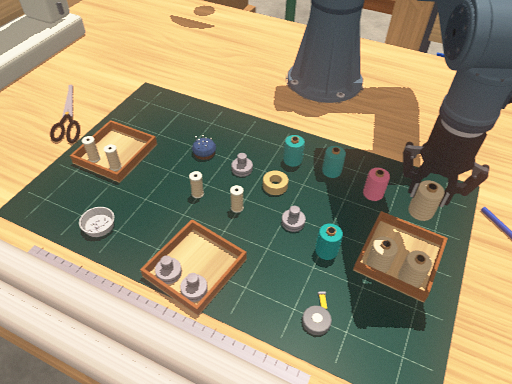

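The picture shows the cop held upright at (427,200), beside the cops tray (400,255).

servo_tool(
  series="1 0 0 0.025 0 0 0;1 0 0 0.05 0 0 0;1 0 0 0.075 0 0 0;1 0 0 0.09 0 0 0;1 0 0 0.098 0 0 0;1 0 0 0.102 0 0 0;1 0 0 0.103 0 0 0;1 0 0 0.103 0 0 0;1 0 0 0.103 0 0 0",
)

```text
time_s: 4.23
eef_pos: [0.4962, 0.3507, 0.0672]
eef_rot: [0.001, 0.0, 1.0, 0.0]
wrist_force: [0.8, -0.5, -1.6]
opening: 0.522
grasp_force: 61.7
```

servo_tool(
  series="0 0 0 0 0 0 0;-0.1 0 0 0 0 0 0;-0.2 0 0 0 0 0 0;-0.4 0 0 0 0 0 0;-0.4 0 0 0 0 0 0;-0.4 0 0 0 0 0 0;-0.4 0 0 -0.03 0 0 0;-0.4 0 0 -0.07 0 0 0;-0.4 0 0 -0.11 0 0 0;-0.4 0 0 -0.135 0 0 0;-0.4 0 0 -0.135 0 0 0;-0.4 0 0 -0.135 0 0 0",
)

```text
time_s: 5.23
eef_pos: [0.4964, 0.3511, 0.2032]
eef_rot: [0.002, -0.0, 1.0, 0.001]
wrist_force: [-0.5, 1.4, -0.2]
opening: 0.699
grasp_force: 0.0
```

servo_tool(
  series="-0.7 -0.0465 -0.229 0.05 0 0 0;-0.7 -0.0465 -0.229 0.05 0 0 0;-0.7 -0.0465 -0.229 0.05 0 0 0;-0.7 -0.0465 -0.229 0.05 0 0 0;-0.7 -0.0465 -0.229 0.05 0 0 0;-0.7 -0.0465 -0.229 0.05 0 0 0;-0.7 -0.0465 -0.229 0.05 0 0 0;-0.7 -0.0465 -0.229 0.05 0 0 0;-0.7 -0.0465 -0.229 0.05 0 0 0",
)

```text
time_s: 5.98
eef_pos: [0.5409, 0.1218, 0.1496]
eef_rot: [-0.001, 0.0, 1.0, 0.0]
wrist_force: [-0.8, -0.1, -0.0]
opening: 0.849
grasp_force: 0.0
```

servo_tool(
  series="-0.5 0 0 0.03 0 0 0;-0.4 0 0 0.06 0 0 0;-0.3 0 0 0.085 0 0 0;-0.2 0 0 0.0985 0 0 0;-0.1 0 0 0.1015 0 0 0;0 0 0 0.1015 0 0 0;0.3 0 0 0.1015 0 0 0;1 0 0 0.1015 0 0 0;1 0 0 0.1015 0 0 0;1 0 0 0.1015 0 0 0;1 0 0 0.1015 0 0 0;1 0 0 0.1015 0 0 0",
)

```text
time_s: 6.98
eef_pos: [0.5429, 0.122, 0.0509]
eef_rot: [0.001, 0.0, 1.0, 0.0]
wrist_force: [-0.6, 3.6, 6.7]
opening: 0.231
grasp_force: 59.4
```

servo_tool(
  series="1 0 0 0 0 0 0;1 0 0 0 0 0 0;1 0 0 0 0 0 0",
)

```text
time_s: 7.23
eef_pos: [0.5429, 0.122, 0.0509]
eef_rot: [0.001, 0.0, 1.0, 0.0]
wrist_force: [-1.2, 3.3, 7.4]
opening: 0.232
grasp_force: 59.4
```

servo_tool(
  series="1 0 0 -0.02 0 0 0;1 0 0 -0.05 0 0 0;1 0 0 -0.08 0 0 0;1 0 0 -0.11 0 0 0;1 -0.03 -0.017 -0.11 0 0 0;1 -0.06 -0.034 -0.11 0 0 0;1 -0.09 -0.05 -0.11 0 0 0;1 -0.12 -0.067 -0.11 0 0 0;1 -0.145 -0.081 -0.11 0 0 0;1 -0.163 -0.091 -0.11 0 0 0;1 -0.163 -0.091 -0.11 0 0 0;1 -0.163 -0.091 -0.11 0 0 0",
)

```text
time_s: 8.23
eef_pos: [0.7046, 0.0296, 0.1582]
eef_rot: [-0.001, 0.001, 1.0, 0.0]
wrist_force: [0.1, 0.3, -3.1]
opening: 0.237
grasp_force: 59.2
```

servo_tool(
  series="1 0 0 0 0 0 0;1 0 0 0 0 0 0",
)

```text
time_s: 8.4
eef_pos: [0.7035, 0.0313, 0.1588]
eef_rot: [-0.001, -0.0, 1.0, 0.0]
wrist_force: [-0.5, 0.4, -3.7]
opening: 0.235
grasp_force: 59.2
```

Run:
```python
from h import *
c=shot('scene'); cv2.imwrite('pics/s2.png',c['img'][:,:,::-1])
```

```text
(no output)
```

View pics/s2.png

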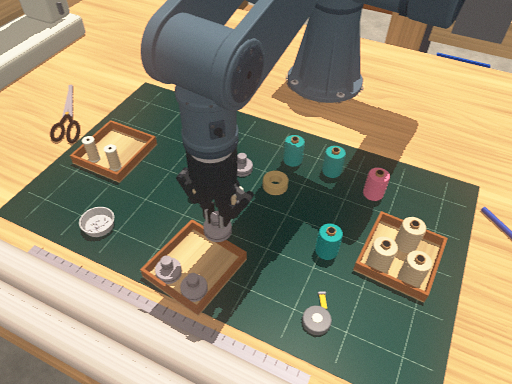

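The cop now stands in its tray at (411,235), and the held weight at (218,228) is over the weights tray.

servo_tool(
  series="1 0 0 0.025 0 0 0;1 0 0 0.05 0 0 0;1 0 0 0.075 0 0 0;1 0 0 0.09 0 0 0;1 0 0 0.098 0 0 0;1 0 0 0.102 0 0 0;1 0 0 0.104 0 0 0;1 0 0 0.104 0 0 0;1 0 0 0.104 0 0 0;1 0 0 0.104 0 0 0",
)

```text
time_s: 9.28
eef_pos: [0.7058, 0.0304, 0.0567]
eef_rot: [0.001, -0.0, 1.0, -0.0]
wrist_force: [-0.0, 1.0, -3.4]
opening: 0.232
grasp_force: 59.4
```

servo_tool(
  series="0.5 0 0 0 0 0 0;0.4 0 0 0 0 0 0;0.3 0 0 0 0 0 0;0.2 0 0 0 0 0 0;0.2 0 0 0 0 0 0;0.2 0 0 0 0 0 0;0.2 0 0 -0.03 0 0 0;0.2 0 0 -0.07 0 0 0;0.2 0 0 -0.11 0 0 0;0.2 0 0 -0.11 0 0 0;0.2 0 0 -0.11 0 0 0;0.2 0 0 -0.11 0 0 0",
)

```text
time_s: 10.28
eef_pos: [0.7047, 0.0306, 0.1655]
eef_rot: [0.0, -0.0, 1.0, -0.0]
wrist_force: [-0.1, 0.0, -0.3]
opening: 0.402
grasp_force: 0.0
```

servo_tool(
  series="0 0.258 -0.079 0.015 0 0 0;0 0.258 -0.079 0.015 0 0 0;0 0.258 -0.079 0.015 0 0 0;0 0.258 -0.079 0.015 0 0 0;0 0.258 -0.079 0.015 0 0 0;0 0.258 -0.079 0.015 0 0 0;0 0.258 -0.079 0.015 0 0 0;0 0.258 -0.079 0.015 0 0 0;0 0.258 -0.079 0.015 0 0 0;0 0.258 -0.079 0.015 0 0 0",
)

```text
time_s: 11.12
eef_pos: [0.447, -0.0485, 0.1498]
eef_rot: [-0.0, 0.0, 1.0, 0.0]
wrist_force: [0.5, -0.9, 0.1]
opening: 0.501
grasp_force: 0.0
```

servo_tool(
  series="-0.2 0 0 0.03 0 0 0;-0.2 0 0 0.06 0 0 0;-0.2 0 0 0.085 0 0 0;-0.2 0 0 0.0985 0 0 0;-0.1 0 0 0.1025 0 0 0;0 0 0 0.1025 0 0 0;0.3 0 0 0.1025 0 0 0;1 0 0 0.1025 0 0 0;1 0 0 0.1025 0 0 0;1 0 0 0.1025 0 0 0;1 0 0 0.1025 0 0 0;1 0 0 0.1025 0 0 0",
)

```text
time_s: 12.12
eef_pos: [0.4481, -0.0488, 0.049]
eef_rot: [0.002, 0.0, 1.0, -0.0]
wrist_force: [2.3, 1.8, 7.1]
opening: 0.232
grasp_force: 59.1
```

servo_tool(
  series="1 0 0 0 0 0 0;1 0 0 0 0 0 0;1 0 0 0 0 0 0",
)

```text
time_s: 12.37
eef_pos: [0.4481, -0.0488, 0.049]
eef_rot: [0.001, 0.0, 1.0, -0.0]
wrist_force: [2.1, 1.3, 6.9]
opening: 0.236
grasp_force: 59.1
```

servo_tool(
  series="1 0 0 -0.02 0 0 0;1 0 0 -0.05 0 0 0;1 0 0 -0.08 0 0 0;1 0 0 -0.11 0 0 0;1 -0.035 0.002 -0.11 0 0 0;1 -0.07 0.004 -0.11 0 0 0;1 -0.105 0.007 -0.11 0 0 0;1 -0.14 0.009 -0.11 0 0 0;1 -0.175 0.011 -0.11 0 0 0;1 -0.21 0.013 -0.11 0 0 0;1 -0.235 0.015 -0.11 0 0 0;1 -0.248 0.016 -0.11 0 0 0",
)

```text
time_s: 13.37
eef_pos: [0.6965, -0.0322, 0.1564]
eef_rot: [-0.0, -0.0, 1.0, 0.0]
wrist_force: [-0.1, -0.6, -3.6]
opening: 0.235
grasp_force: 59.5
```

servo_tool(
  series="1 0 0 0 0 0 0;1 0 0 0 0 0 0;1 0 0 0 0 0 0",
)

```text
time_s: 13.62
eef_pos: [0.6931, -0.0323, 0.1565]
eef_rot: [-0.002, -0.0, 1.0, 0.0]
wrist_force: [-0.4, 0.3, -3.8]
opening: 0.235
grasp_force: 59.5
```

servo_tool(
  series="1 0 0 0.025 0 0 0;1 0 0 0.05 0 0 0;1 0 0 0.075 0 0 0;1 0 0 0.09 0 0 0;1 0 0 0.098 0 0 0;1 0 0 0.102 0 0 0;1 0 0 0.104 0 0 0;1 0 0 0.104 0 0 0;1 0 0 0.104 0 0 0;1 0 0 0.104 0 0 0",
)

```text
time_s: 14.45
eef_pos: [0.6958, -0.0327, 0.0554]
eef_rot: [0.001, -0.0, 1.0, -0.0]
wrist_force: [-0.3, -0.2, -4.0]
opening: 0.23
grasp_force: 59.6
```

servo_tool(
  series="0.5 0 0 0 0 0 0;0.4 0 0 0 0 0 0;0.3 0 0 0 0 0 0;0.2 0 0 0 0 0 0;0.2 0 0 0 0 0 0;0.2 0 0 0 0 0 0;0.2 0 0 -0.03 0 0 0;0.2 0 0 -0.07 0 0 0;0.2 0 0 -0.11 0 0 0;0.2 0 0 -0.11 0 0 0;0.2 0 0 -0.11 0 0 0;0.2 0 0 -0.11 0 0 0",
)

```text
time_s: 15.45
eef_pos: [0.6947, -0.0324, 0.164]
eef_rot: [0.0, -0.0, 1.0, -0.0]
wrist_force: [-0.7, 0.7, -1.0]
opening: 0.399
grasp_force: 0.0
```

servo_tool(
  series="-0.2 0.1355 0.0285 0 0 0 0;-0.2 0.1355 0.0285 0 0 0 0;-0.2 0.1355 0.0285 0 0 0 0;-0.2 0.1355 0.0285 0 0 0 0;-0.2 0.1355 0.0285 0 0 0 0;-0.2 0.1355 0.0285 0 0 0 0;-0.2 0.1355 0.0285 0 0 0 0",
)

```text
time_s: 16.03
eef_pos: [0.5601, -0.0043, 0.1635]
eef_rot: [0.0, 0.0, 1.0, -0.0]
wrist_force: [0.1, -0.7, 1.7]
opening: 0.601
grasp_force: 0.0
```

servo_tool(
  series="-0.2 0 0 0.03 0 0 0;-0.2 0 0 0.06 0 0 0;-0.2 0 0 0.09 0 0 0;-0.2 0 0 0.106 0 0 0;-0.2 0 0 0.111 0 0 0;-0.1 0 0 0.111 0 0 0;0.2 0 0 0.111 0 0 0;1 0 0 0.111 0 0 0;1 0 0 0.111 0 0 0;1 0 0 0.111 0 0 0;1 0 0 0.111 0 0 0;1 0 0 0.111 0 0 0",
)

```text
time_s: 17.03
eef_pos: [0.5604, -0.0042, 0.0541]
eef_rot: [0.001, -0.0, 1.0, -0.0]
wrist_force: [-0.8, -1.2, 4.7]
opening: 0.309
grasp_force: 59.1
```

servo_tool(
  series="1 0 0 0 0 0 0;1 0 0 0 0 0 0;1 0 0 0 0 0 0",
)

```text
time_s: 17.28
eef_pos: [0.5604, -0.0042, 0.0541]
eef_rot: [0.001, -0.0, 1.0, -0.0]
wrist_force: [0.6, -0.3, 6.9]
opening: 0.312
grasp_force: 59.1
```

servo_tool(
  series="1 0 0 -0.02 0 0 0;1 0 0 -0.05 0 0 0;1 0 0 -0.08 0 0 0;1 0 0 -0.11 0 0 0;1 0.005 -0.035 -0.11 0 0 0;1 0.01 -0.07 -0.11 0 0 0;1 0.015 -0.105 -0.11 0 0 0;1 0.02 -0.14 -0.11 0 0 0;1 0.025 -0.175 -0.11 0 0 0;1 0.03 -0.21 -0.11 0 0 0;1 0.035 -0.24 -0.11 0 0 0;1 0.04 -0.27 -0.11 0 0 0",
)

```text
time_s: 18.28
eef_pos: [0.5185, -0.2755, 0.1627]
eef_rot: [-0.0, 0.0, 1.0, 0.0]
wrist_force: [-0.3, 0.3, -0.2]
opening: 0.309
grasp_force: 59.0
```

servo_tool(
  series="1 0.004 -0.03 0 0 0 0;1 0.008 -0.06 0 0 0 0;1 0.012 -0.085 0 0 0 0;1 0.015 -0.1 0 0 0 0;1 0.016 -0.109 0 0 0 0;1 0.016 -0.109 0 0 0 0;1 0.016 -0.109 0 0 0 0;1 0.016 -0.109 0 0 0 0",
)

```text
time_s: 18.95
eef_pos: [0.5036, -0.3814, 0.1626]
eef_rot: [-0.0, -0.001, 1.0, 0.001]
wrist_force: [-0.4, 0.3, -1.0]
opening: 0.31
grasp_force: 59.1
```

Run:
```python
from h import *
c=shot('scene'); cv2.imwrite('pics/s3.png',c['img'][:,:,::-1])
```

```text
(no output)
```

View pics/s3.png

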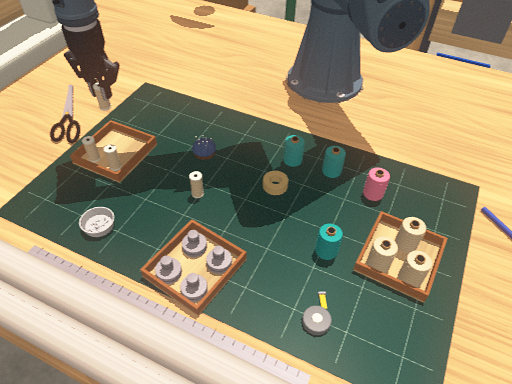

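Both weights stand in their tray at about (193,243) and (218,258), and the spool hangs upright at (101,97).

servo_tool(
  series="1 0 0 0.025 0 0 0;1 0 0 0.05 0 0 0;1 0 0 0.075 0 0 0;1 0 0 0.09 0 0 0;1 0 0 0.099 0 0 0;1 0 0 0.103 0 0 0;1 0 0 0.105 0 0 0;1 0 0 0.105 0 0 0;1 0 0 0.105 0 0 0;1 0 0 0.105 0 0 0",
)

```text
time_s: 19.83
eef_pos: [0.5042, -0.3831, 0.0591]
eef_rot: [0.001, -0.0, 1.0, -0.001]
wrist_force: [0.1, 2.1, 5.3]
opening: 0.307
grasp_force: 59.1
```

servo_tool(
  series="0.35 0 0 0 0 0 0;0.3 0 0 0 0 0 0;0.2 0 0 0 0 0 0;0.1 0 0 0 0 0 0;0.1 0 0 0 0 0 0;0.1 0 0 0 0 0 0;0.1 0 0 -0.03 0 0 0;0.1 0 0 -0.07 0 0 0;0.1 0 0 -0.11 0 0 0;0.1 0 0 -0.11 0 0 0;0.1 0 0 -0.11 0 0 0;0.1 0 0 -0.11 0 0 0",
)

```text
time_s: 20.83
eef_pos: [0.5031, -0.3828, 0.1676]
eef_rot: [-0.0, -0.0, 1.0, 0.0]
wrist_force: [0.2, -0.0, -0.9]
opening: 0.449
grasp_force: 0.0
```

servo_tool(
  series="-0.2 -0.058 0.2795 0.004 0 0 0;-0.2 -0.058 0.2795 0.004 0 0 0;-0.2 -0.058 0.2795 0.004 0 0 0;-0.2 -0.058 0.2795 0.004 0 0 0;-0.2 -0.058 0.2795 0.004 0 0 0;-0.2 -0.058 0.2795 0.004 0 0 0;-0.2 -0.058 0.2795 0.004 0 0 0;-0.2 -0.058 0.2795 0.004 0 0 0;-0.2 -0.058 0.2795 0.004 0 0 0;-0.2 -0.058 0.2795 0.004 0 0 0;-0.2 -0.058 0.2795 0.004 0 0 0",
)

```text
time_s: 21.75
eef_pos: [0.5606, -0.1045, 0.1628]
eef_rot: [-0.001, 0.001, 1.0, 0.0]
wrist_force: [-0.0, -0.3, -0.2]
opening: 0.599
grasp_force: 0.0
```

servo_tool(
  series="-0.2 0 0 0.03 0 0 0;-0.2 0 0 0.06 0 0 0;-0.2 0 0 0.09 0 0 0;-0.2 0 0 0.106 0 0 0;-0.2 0 0 0.111 0 0 0;-0.1 0 0 0.111 0 0 0;0.2 0 0 0.111 0 0 0;1 0 0 0.111 0 0 0;1 0 0 0.111 0 0 0;1 0 0 0.111 0 0 0;1 0 0 0.111 0 0 0;1 0 0 0.111 0 0 0",
)

```text
time_s: 22.75
eef_pos: [0.5624, -0.1041, 0.0544]
eef_rot: [0.001, -0.0, 1.0, -0.001]
wrist_force: [-1.6, -0.6, 6.5]
opening: 0.308
grasp_force: 59.1
```

servo_tool(
  series="1 0 0 0 0 0 0;1 0 0 0 0 0 0;1 0 0 0 0 0 0",
)

```text
time_s: 23.0
eef_pos: [0.5624, -0.1041, 0.0544]
eef_rot: [0.001, -0.0, 1.0, -0.001]
wrist_force: [0.2, -0.9, 6.6]
opening: 0.31
grasp_force: 59.1
```

servo_tool(
  series="1 0 0 -0.02 0 0 0;1 0 0 -0.05 0 0 0;1 0 0 -0.08 0 0 0;1 0 0 -0.11 0 0 0;1 0.009 -0.035 -0.11 0 0 0;1 0.018 -0.07 -0.11 0 0 0;1 0.027 -0.105 -0.11 0 0 0;1 0.036 -0.14 -0.11 0 0 0;1 0.045 -0.175 -0.11 0 0 0;1 0.054 -0.2 -0.11 0 0 0;1 0.058 -0.216 -0.11 0 0 0;1 0.058 -0.216 -0.11 0 0 0",
)

```text
time_s: 24.0
eef_pos: [0.5024, -0.3225, 0.163]
eef_rot: [0.0, 0.002, 1.0, -0.001]
wrist_force: [-0.1, 0.1, -1.2]
opening: 0.313
grasp_force: 59.1
```

servo_tool(
  series="1 0 0 0 0 0 0;1 0 0 0 0 0 0",
)

```text
time_s: 24.17
eef_pos: [0.5035, -0.3182, 0.1626]
eef_rot: [-0.0, -0.0, 1.0, 0.001]
wrist_force: [-0.8, 0.8, -0.4]
opening: 0.307
grasp_force: 59.1
```

servo_tool(
  series="1 0 0 0.025 0 0 0;1 0 0 0.05 0 0 0;1 0 0 0.075 0 0 0;1 0 0 0.09 0 0 0;1 0 0 0.099 0 0 0;1 0 0 0.103 0 0 0;1 0 0 0.1045 0 0 0;1 0 0 0.1045 0 0 0;1 0 0 0.1045 0 0 0;1 0 0 0.1045 0 0 0",
)

```text
time_s: 25.0
eef_pos: [0.5043, -0.319, 0.0594]
eef_rot: [0.001, -0.0, 1.0, -0.0]
wrist_force: [1.7, 2.4, 4.6]
opening: 0.311
grasp_force: 59.2
```

servo_tool(
  series="0.35 0 0 0 0 0 0;0.3 0 0 0 0 0 0;0.2 0 0 0 0 0 0;0.1 0 0 0 0 0 0;0.1 0 0 0 0 0 0;0.1 0 0 0 0 0 0;0.1 0 0 -0.03 0 0 0;0.1 0 0 -0.07 0 0 0;0.1 0 0 -0.11 0 0 0;0.1 0 0 -0.11 0 0 0;0.1 0.04 0.04 -0.11 0 0 0;0.1 0.08 0.08 -0.11 0 0 0",
)

```text
time_s: 26.0
eef_pos: [0.4445, -0.2613, 0.1683]
eef_rot: [0.001, 0.0, 1.0, -0.001]
wrist_force: [-0.5, 0.5, 0.7]
opening: 0.448
grasp_force: 0.0
```

servo_tool(
  series="0.1 0.04 0.04 0 0 0 0;0.1 0.08 0.08 0 0 0 0;0.1 0.12 0.12 0 0 0 0;0.1 0.12 0.12 0 0 0 0;0.1 0.12 0.12 0 0 0 0;0.1 0.12 0.12 0 0 0 0",
)

```text
time_s: 26.5
eef_pos: [0.3231, -0.1391, 0.168]
eef_rot: [0.0, -0.0, 1.0, -0.0]
wrist_force: [0.2, -0.5, -0.5]
opening: 0.447
grasp_force: 0.0
```

Run:
```python
from h import *
c=shot('top'); W=cloud(c)
cv2.imwrite('pics/top1.png',c['img'][:,:,::-1])
s=shot('scene'); cv2.imwrite('pics/s4.png',s['img'][:,:,::-1])
T={'tcops':(529,347.7,-4,.064,.018),'tweights':(732.9,-7,-9.4,.046,.012),'tspools':(537.1,-351.6,-.4,.06,.018)}
for n,(x,y,a,h,r) in T.items():
    a=np.radians(a); d=W[...,:2]-np.array([x,y])/1000
    u=d@[np.cos(a),np.sin(a)]; v=d@[-np.sin(a),np.cos(a)]
    m=(abs(u)<.07)&(abs(v)<.065)&(abs(W[...,2]-h-.005)<.009)
    k,l,st,_=cv2.connectedComponentsWithStats(m.astype('uint8'))
    for i in range(1,k):
        if st[i,4]>20:
            q=l==i; c_,rd=cv2.minEnclosingCircle(np.stack([u[q],v[q]],-1).astype('float32')); print(n,np.round(c_,4),'dia',round(2*rd,4),'z',round(float(W[q,2].mean()),4))
```

```text
tcops [0.0397 0.0309] dia 0.0466 z 0.0698
tcops [ 0.0404 -0.0322] dia 0.0467 z 0.07
tcops [-0.034   0.0004] dia 0.0465 z 0.0701
tweights [0.0398 0.032 ] dia 0.023 z 0.0512
tweights [ 0.0397 -0.0325] dia 0.022 z 0.0507
tweights [-0.0353  0.0326] dia 0.0212 z 0.0513
tweights [-0.0352 -0.0311] dia 0.0216 z 0.0508
tspools [0.0401 0.0308] dia 0.029 z 0.0652
tspools [ 0.04   -0.0311] dia 0.0287 z 0.0654
tspools [-0.0337  0.0329] dia 0.0277 z 0.0658
tspools [-0.0343 -0.0313] dia 0.0278 z 0.0657
```

View pics/s4.png

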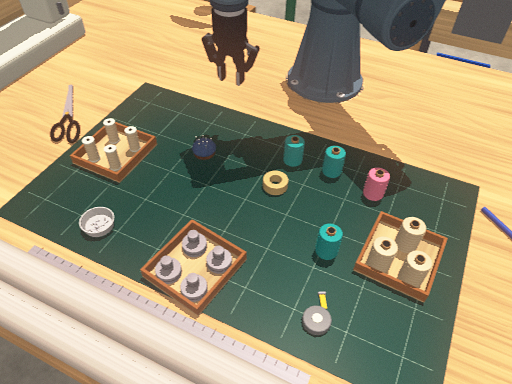

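View pics/top1.png

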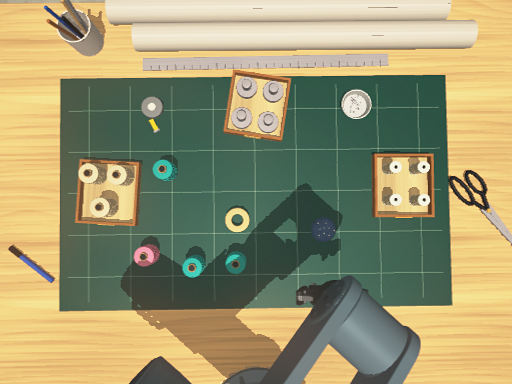

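All five stand upright in their own trays: the cop at (101,207), the weights at (241,117) and (268,122), and the spools at (395,200) and (423,200). Each one's measured height and place in its tray is right. The tape (237,220) and pincushion (324,229) haven't moved.

```bash
python3 -c "
from bench import ctrl
print(ctrl.hand_in())"
```

```text
the job is handed in; nothing more can be done
None
```

The job is handed in: both spools, the cop and both weights stand upright in their own trays, within about 2 mm of the free slots (the cop midway between its two). The pincushion and tape were left untouched. It took about 27 s, and the hand-in gave no verdict.

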